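Stack a handheld terminal in the bonding jig

ROBOT

A 7-joint arm with a two-finger parallel gripper is mounted at the origin on the work surface. World frame = base frame: x ahead of the robot, y to its left, z up, the work surface at z = 0. Lengths are in m, angles in degrees, forces in N, time in s.
With the tool pointing down it reaches from about 0.425 to 0.825 m from the base axis. Payload 3.6 kg.
Tool frame: the origin (TCP) lies at the very end of the fingers, on their centre line; the grasp point (between the pads) lies 19 mm behind it (bot.tcp_to_grasp is the distance from the TCP to the grasp point, in m); z points along the fingers, y is the line along which they close (so a half turn about z gives the same grasp; the last joint's range is limited). The gripper opens to 93 mm and grips with 3 to 60 N. Pads are 15 mm wide; open, the fingers measure 128 mm over their backs; the gripper's body (75 mm by 188 mm) begins 65 mm behind the grasp point.
Start: joints at [69.872, 35.231, -0.722, 81.555, 0.464, 63.22, -2.315], TCP at [0.207, -0.616, 0.219] pointing down, gripper open.
Joint ranges: [-178.69, 178.69], [-17.37, 117.87], [-77.05, 75.6], [15.02, 138.74], [-78.02, 258.01], [0.78, 113.62], [-162.83, 162.83]. Speed limits (degrees/s): [159.86, 159.86, 180, 180, 180, 180, 180].

INTERFACE

Orientations are given as [roll, pitch, yaw] about the fixed x, y, z axes, in that order (R = Rz(yaw) Ry(pitch) Rx(roll)).
In Python, from station import bot gives the robot as it stands.
- The arm moves only by the tool arm_command, never from a script. Its argument "deltas" is text: rows parted by semicolons, each of 7 numbers parted by spaces: the shift along the tool's x, y, z normalised to -1 to 1, where 1 is 0.6 m, then the turn, a rotation vector about the tool's x, y, z normalised to -1 to 1, where 1 is 0.5 rad, then the finger opening in mm, from 0 to 93. In form: x y z rx ry rz jaw; .... A call has 1 to 20 rows; each row is the pose to reach, as a shift and turn from the pose commanded when the call began, along the tool's axes at that moment; what a row does not reach only later rows make up. A row lasts 1/10 s, in which the tool goes at most 50 mm and 8.59 degrees, less where a joint would pass 70% of its speed; a pose out of reach is approached as far as the arm can. A call with a number of a shift or a turn outside -1 to 1 is refused whole. A call with a gripper value outside its range is refused whole. The fingers move at their own pace and stop on an object; "squeeze" is the grip in N (left out, the last holds). Time passes only in rows, so rows that repeat a pose let the fingers close. It gives the time, the measured TCP pose, the force, the opening and the grip force at its end, in the units of the state.
- bot.observe(): the state, without advancing time (a new reading comes with each control period).
- bot.capture(name): name is "scene" or "top" or "wrist"; returns the picture (420x560x3 uint8, red, green, blue); there is no depth.
- bot.camera_params(name): a dict with "fx", "fy", "cx", "cy" (pixels), "camera_from_world" (4x4, takes a point from world to camera coordinates); the wrist camera has in their place "hand_eye" (4x4, takes a point from camera to tool coordinates, whose origin is the TCP and whose axes are the flange's). Camera axes: x right, y up, looking along -z (the intrinsics and any distortion apply to the point x, -y, -z); pixel columns grow to the right and rows downward; lengths in m; the calibration is good to about 2 mm. A picture is of the moment at which its call begins: read the wrist's pose just before it. camera_params takes no time and is no camera call.
- bot.sign_off(): hands the job in; it is judged then, once.
The state is a dict: "time": time; "joint_pos": joint angles; "qvel": joint speeds; "joint_efforts": joint torques, N m; "eef_pos": TCP position; "ee_rot": TCP orientation; "ft_force": force on the tool from outside, world axes, zero at the start; "torque": the same for the moment, N m; "width": finger opening in m; "grasp_force": force on a finger pad.
Only numpy, scipy, OpenCV 4.12 (cv2) and the standard library are available. Lean on these libraries where they do the work, as an engineer would, in place of code of your own. Each camera call takes 0.05 s, during which the arm holds its last target. There are 200 camera calls.

TASK

The terminal's back shell lies loose and crooked in the bonding jig. Slide it under the end stop's lip until you feel it press on the buffer hidden there, then lay the aluminium mid-frame on it and push that home the same way, and last the front panel, screen up, each pressed home before the next goes on. Push firmly enough to be sure of contact but gently (some 5 N is plenty), and leave the three as one square pile, every piece flat and flush, touching the buffer and both side stops.

Things in the scene. Friction and masses are not known exactly. Their poses are not given: they have to be found in the camera images.
- jig: Fixed aluminium bonding jig, base 250 x 130 x 8 mm. Origin: centre of its underside; z up, x along it towards the end stop, y towards its side stops. A raised grey bed 44 mm wide runs along it, top at z = 28 mm, x = -112 to +124 mm. A piece at home has its centre line over y = 0.
- side_a (a point): Rear of the jig's two steel side stops: middle of its inner face, level with the bed's top (jig x = -49, y = +33, z = 28 mm). The stop is 18 mm long (x), 14 mm thick, and its top is 28 mm above this point. Axes as the jig's.
- side_b (a point): The same point of the front side stop (jig x = +67, y = +33, z = 28 mm). Between the two stops 98 mm are free for a finger.
- endstop: Steel stop clamped across the bed, fixed, 26 x 56 x 33 mm, knob on top to 45 mm. Axes as the jig's; origin: foot of its face, mid-width, on the bed; block to +x. A lip 4 mm thick overhangs the face by 24 mm to -x, underside 29 mm above the bed. Hidden under it a stiff buffer stands 2 to 14 mm out of the face (unknown, to be felt): a piece on it has its centre 72 to 84 mm to -x.
- shell: Back shell: solid black plastic slab 140 (x) x 66 (y) x 10 (z) mm, grey inlay and four brass dots on top, about 120 g. Origin: centre of underside. Starts loosely on the jig's bed, off all the stops, crooked by up to 7 degrees. Goes at the bottom. Either end may lead.
- frame: Mid-frame: aluminium, 140 x 66 x 8 mm with two windows and a bar 36 mm wide across the middle, about 80 g. Origin: centre of underside. Starts flat on one of the two rests (which one varies). Goes in the middle. Either end may lead.
- panel: Front panel: white slab 140 x 66 x 6 mm with a black screen area on top, about 90 g. Origin: centre of underside. Starts flat on the other rest, screen up. Goes on top, screen up. Either end may lead.
- rest_f: Fixed round black rubber rest 48 mm in diameter, 14 mm high, under the mid-frame at the start. Origin: centre of its underside.
- rest_p: The same kind of rest, under the front panel at the start.

How it is judged:
By the outcome, as a careful person would: the job done as asked, in the order asked, and still so for the second after the job is handed in, with the robot touching nothing.
It also fails if it takes over 72 s, if anything falls off the work surface, if the arm or the gripper's body presses on something with over 40 N, if the wrist force passes 120 N, or if a joint passes its speed limit or range.

## Working session

There is one attempt and no reset: what is moved stays moved. The work goes in short steps, Python scripts to look and compute and a tool call to move; the robot and the scene stay as the last step left them, time stands still between calls to the robot, and variables do not carry over. Pictures are saved under pics/ and viewed, at most 10 in all, crops included, and the job is handed in when it is done.

Besides the shell and the picture viewer there is one more tool, called after ">>>" as a command line: name --argument value ..., lists and objects as JSON in quotes. arm_command: Moves the arm, as the interface text tells. Its arguments: {"type":"object","properties":{"deltas":{"type":"string"},"squeeze":{"type":"number"}},"required":["deltas"]}

```bash
mkdir -p pics; ls; python3 - <<'E'
from station import bot
import cv2,numpy as np
print(bot.observe())
for n in ("scene","top"):
    im=bot.capture(n); cv2.imwrite(f"pics/{n}0.png",im[:,:,::-1]); 
    print(n,bot.camera_params(n))
print(bot.camera_params("wrist"))
E
```

```text
pics
{'time': 0.0, 'joint_pos': array([69.87322988, 35.28878395, -0.72313234, 81.63860408,  0.4630443 ,
       63.22070257, -2.31670087]), 'qvel': array([-0.00974644, -0.11092378,  0.06348063,  0.06603016,  0.00630177,
       -0.01122059,  0.0143328 ]), 'joint_efforts': array([ 7.03268524e-04, -4.58936727e+01,  2.09097513e-01, -1.65744424e+01,
       -6.10858994e-02,  2.04539410e-02,  2.33523697e-04]), 'eef_pos': array([ 0.20718078, -0.61527245,  0.21750217]), 'ee_rot': array([-1.79854755e+02,  9.78733152e-04,  1.86100218e+01]), 'ft_force': array([-1.40535727,  0.21822442, -0.43157536]), 'torque': array([-0.0115434 ,  0.00516311, -0.02991831]), 'grasp_force': 0.0, 'width': 0.0926423158398779}
scene {'fx': 417.9864880151211, 'fy': 417.9864880151211, 'cx': 275.61152619174146, 'cy': 207.71413840691125, 'camera_from_world': array([[ 0.24426513,  0.96947941,  0.02107645, -0.12683997],
       [-0.69096455,  0.15876005,  0.70523984,  0.35821949],
       [ 0.68036941, -0.18682858,  0.70865545, -1.25391208],
       [ 0.        ,  0.        ,  0.        ,  1.        ]])}
top {'fx': 499.51117427643203, 'fy': 499.51117427643203, 'cx': 281.43736689274743, 'cy': 215.85935737865157, 'camera_from_world': array([[-0.02318425, -0.99961928, -0.01495961,  0.0101801 ],
       [ 0.99242239, -0.02481826,  0.12034055, -0.56976789],
       [-0.120666  , -0.01205625,  0.99261995, -1.15418846],
       [ 0.        ,  0.        ,  0.        ,  1.        ]])}
{'fx': 360.4569420474565, 'fy': 360.4569420474565, 'cx': 279.50110569165554, 'cy': 212.24410271309145, 'hand_eye': array([[ 1.90417270e-05,  9.62733051e-01,  2.70453457e-01,
         7.52927180e-02],
       [ 9.99999832e-01, -1.75150263e-04,  5.53075656e-04,
        -4.76963221e-04],
       [ 5.79834208e-04,  2.70453401e-01, -9.62732892e-01,
        -1.66632036e-01],
       [ 0.00000000e+00,  0.00000000e+00,  0.00000000e+00,
         1.00000000e+00]])}
```

View pics/top0.png

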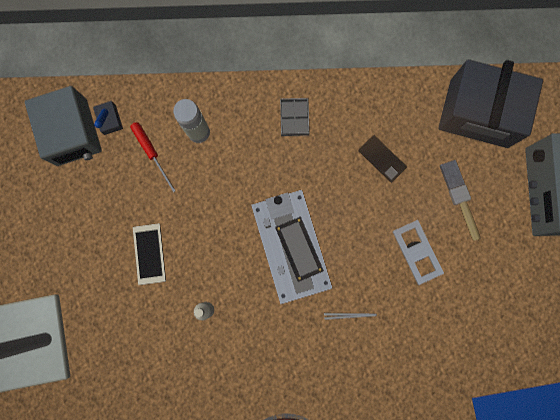

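View pics/scene0.png

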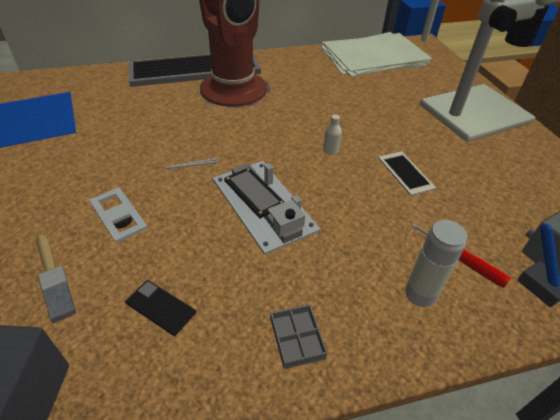

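```bash
cat > h.py <<'E'
import numpy as np,cv2
from station import bot
from scipy.spatial.transform import Rotation as Rn
def ray(cam,uv,z,T=None):
    "pixels -> world points on plane z; T = world_from_camera for the wrist"
    p=bot.camera_params(cam)
    if T is None: T=np.linalg.inv(p["camera_from_world"])
    uv=np.atleast_2d(uv).astype(float)
    d=np.c_[(uv[:,0]-p["cx"])/p["fx"],-(uv[:,1]-p["cy"])/p["fy"],-np.ones(len(uv))]@T[:3,:3].T
    o=T[:3,3]; return o+d*((z-o[2])/d[:,2])[:,None]
def tool(s): 
    M=np.eye(4); M[:3,:3]=Rn.from_euler("xyz",s["ee_rot"],degrees=True).as_matrix(); M[:3,3]=s["eef_pos"]; return M
def wristshot(name):
    s=bot.observe(); im=bot.capture("wrist"); cv2.imwrite(name,im[:,:,::-1])
    return im, tool(s)@bot.camera_params("wrist")["hand_eye"]
def rect(pts):
    "world points -> centre, long, short, yaw of the long side (deg)"
    (c,(w,h),a)=cv2.minAreaRect(np.float32(pts[:,:2]*1000))
    if w<h: w,h,a=h,w,a+90
    return np.round(c,1),round(w,1),round(h,1),round((a+90)%180-90,2)
def delta(pos,rpy,s):
    "world goal -> normalised x y z rx ry rz"
    M=tool(s); d=M[:3,:3].T@(np.array(pos)-M[:3,3])/0.6
    r=Rn.from_matrix(M[:3,:3].T@Rn.from_euler("xyz",rpy,degrees=True).as_matrix()).as_rotvec()/0.5
    return np.round(np.r_[d,r],4)
E
python3 - <<'E'
from h import *
im=cv2.imread("pics/top0.png"); hsv=cv2.cvtColor(im,cv2.COLOR_BGR2HSV)
def big(mask,box,z,name):
    x0,y0,x1,y1=box; m=np.zeros_like(mask); m[y0:y1,x0:x1]=mask[y0:y1,x0:x1]
    c=max(cv2.findContours(m,cv2.RETR_EXTERNAL,cv2.CHAIN_APPROX_NONE)[0],key=cv2.contourArea)[:,0]
    c=cv2.convexHull(c)[:,0]
    print(name,cv2.minAreaRect(c.astype(np.float32)),rect(ray("top",c,z)))
gray=((hsv[...,1]<75)&(hsv[...,2]>90)).astype(np.uint8)*255
big(gray,(235,175,350,315),.008,"jig")
big(gray,(120,210,180,300),.020,"panel")
big(gray,(380,205,455,300),.022,"frame")
dark=((hsv[...,2]<70)).astype(np.uint8)*255
big(dark,(265,212,335,292),.038,"shell")
cv2.imwrite("pics/crop0.png",cv2.resize(im[180:315,235:350],None,fx=4.4,fy=4.4,interpolation=cv2.INTER_CUBIC))
E
```

```text
jig ((290.9449768066406, 245.81655883789062), (105.36089324951172, 54.40453338623047), 73.3007583618164) (array([501.1, -24. ]), 254.4, 130.1, 15.34)
panel ((148.42916870117188, 253.8199005126953), (59.32484436035156, 27.538497924804688), 84.05313110351562) (array([488.3, 317.3]), 141.1, 65.9, 6.42)
frame ((417.6631774902344, 251.8816680908203), (60.942962646484375, 28.776615142822266), 64.35899353027344) (array([ 477.7, -324.7]), 141.9, 69.1, 22.97)
shell ((298.6810607910156, 248.92242431640625), (59.21920394897461, 28.099576950073242), 66.80140686035156) (array([490.5, -42.4]), 138.9, 65.8, 21.48)
```

View pics/crop0.png

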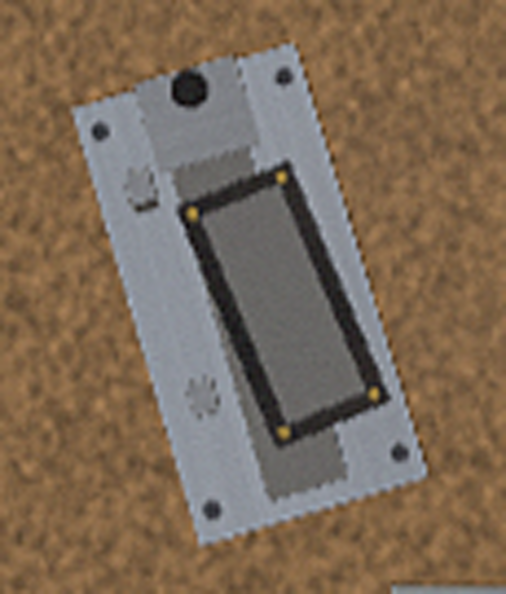

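The top view shows the jig with the end stop far from the robot (knob at crop (189,88)), the two side stops on its left (crop (140,185) and (205,395)), and the crooked shell between them. The panel is at the left, about pixel (148,254). The frame is at the right, about (418,252). The measured sizes agree with those given.

```bash
python3 - <<'E'
from h import *
s=bot.observe(); s["eef_pos"]=np.array([.207,-.616,.219]);s["ee_rot"]=np.array([180,0,18.61])
print(delta([.4796,-.0361,.219],[180,0,15.34],s))
E
```

```text
[ 0.739  -0.771  -0.      0.     -0.      0.1141]
```

>>> arm_command --deltas "0.739 -0.771 0 0 0 0.114 93;0.739 -0.771 0 0 0 0.114 93;0.739 -0.771 0 0 0 0.114 93;0.739 -0.771 0 0 0 0.114 93;0.739 -0.771 0 0 0 0.114 93;0.739 -0.771 0 0 0 0.114 93;0.739 -0.771 0 0 0 0.114 93;0.739 -0.771 0 0 0 0.114 93;0.739 -0.771 0 0 0 0.114 93;0.739 -0.771 0 0 0 0.114 93;0.739 -0.771 0 0 0 0.114 93;0.739 -0.771 0 0 0 0.114 93;0.739 -0.771 0 0 0 0.114 93;0.739 -0.771 0 0 0 0.114 93;0.739 -0.771 0 0 0 0.114 93;0.739 -0.771 0 0 0 0.114 93;0.739 -0.771 0 0 0 0.114 93"

```text
time: 1.8
eef_pos: [0.4794, -0.0379, 0.2186]
ee_rot: [180.0, 0.0, 15.2]
ft_force: [0.1, -0.2, 0.1]
width: 0.0929
grasp_force: 0.0
```

```bash
python3 - <<'E'
from h import *
im,T=wristshot("pics/w1.png"); print(np.round(T,4).tolist()); s=bot.observe(); print(s["time"],s["eef_pos"],s["ee_rot"],s["ft_force"])
E
```

```text
[[0.2615, 0.929, 0.2619, 0.552], [-0.9652, 0.2517, 0.0708, -0.0176], [-0.0001, -0.2713, 0.9625, 0.3851], [0.0, 0.0, 0.0, 1.0]]
1.85 [ 0.47945779 -0.03774495  0.21863537] [1.79976110e+02 3.36160667e-02 1.51645760e+01] [-0.66120333  0.59029897  1.38228643]
```

View pics/w1.png

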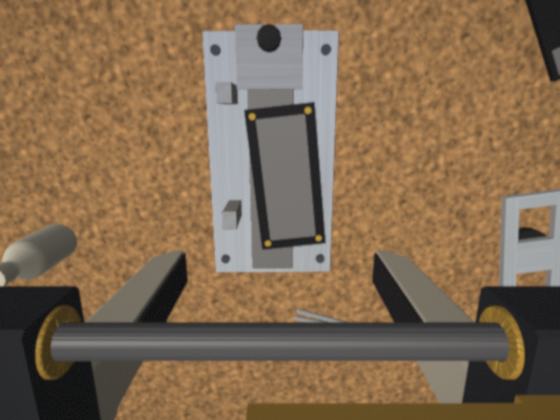

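The wrist view shows the jig's corners near (204,32), (338,32), (330,271) and (217,271). The lip's edge is at row 89, columns 236–302, the side stops are at about (227,93) and (231,215), and the shell's corners are near (246,110), (313,103), (325,242) and (263,249).

```bash
python3 - <<'E'
from h import *
T=np.array([[0.2615,0.929,0.2619,0.552],[-0.9652,0.2517,0.0708,-0.0176],[-0.0001,-0.2713,0.9625,0.3851],[0,0,0,1]])
im=cv2.imread("pics/w1.png"); hsv=cv2.cvtColor(im,cv2.COLOR_BGR2HSV)
g=((hsv[...,1]<75)&(hsv[...,2]>90)).astype(np.uint8); g[:,:195]=0; g[:,345:]=0; g[280:]=0; g[:31]=0
c=max(cv2.findContours(g,cv2.RETR_EXTERNAL,cv2.CHAIN_APPROX_NONE)[0],key=cv2.contourArea)
J=rect(ray("wrist",cv2.convexHull(c)[:,0],.008,T)); print("jig",J)
m=(hsv[...,2]<60).astype(np.uint8); m[:97]=0;m[256:]=0;m[:,:238]=0;m[:,332:]=0
c=max(cv2.findContours(m,cv2.RETR_EXTERNAL,cv2.CHAIN_APPROX_NONE)[0],key=cv2.contourArea)
S=rect(ray("wrist",cv2.convexHull(c)[:,0],.038,T)); print("shell",S)
a=np.radians(J[3]); R=np.array([[np.cos(a),-np.sin(a)],[np.sin(a),np.cos(a)]])
e=ray("wrist",[[217,271],[330,271]],.008,T)[:,:2]*1000
o=e.mean(0)+R@[125,0]; print("jig origin from rear edge",o)
f=lambda uv,z: np.round((ray("wrist",uv,z,T)[:,:2]*1000-o)@R,1).tolist()
print("shell in jig",(S[0]-o)@R)
print("bed rear",f([[253,268],[293,268]],.028),"lip",f([[236,89],[302,89]],.061),"stops top",f([[217,82],[236,82],[224,204],[241,204]],.056))
print("stopfaces y",f([[236,90],[241,210]],.056))
E
```

```text
jig (array([499.6, -22.9]), 250.4, 131.2, 15.41)
shell (array([491.4, -40.8]), 137.8, 63.8, 21.28)
jig origin from rear edge [500.97915331 -23.70783105]
shell in jig [-13.77657956 -13.93227452]
bed rear [[-112.1, 21.6], [-112.3, -21.4]] lip [[68.7, 29.4], [68.5, -26.9]] stops top [[74.8, 46.1], [74.7, 29.7], [-33.7, 45.1], [-33.7, 29.0]]
stopfaces y [[68.2, 30.0], [-39.6, 29.2]]
```

>>> arm_command --deltas "0.0077 -0.0042 0.1 0 0 -0.007 93;0.0077 -0.0042 0.17 0 0 -0.007 93;0.0077 -0.0042 0.25 0 0 -0.007 93;0.0077 -0.0042 0.31 0 0 -0.007 93;0.0077 -0.0042 0.331 0 0 -0.007 93;0.0077 -0.0042 0.331 0 0 -0.007 93;0.0077 -0.0042 0.331 0 0 -0.007 93"

```text
time: 2.55
eef_pos: [0.4842, -0.0332, 0.0205]
ee_rot: [180.0, -0.0, 15.5]
ft_force: [0.2, -0.5, -0.0]
width: 0.0928
grasp_force: 0.0
```

```bash
cat >> h.py <<'E'
JO=np.array([500.,-23.3]); JA=15.4
def st():
    "state: TCP in the jig frame (mm), yaw offset, force in jig axes"
    s=bot.observe(); a=np.radians(JA); R=np.array([[np.cos(a),-np.sin(a)],[np.sin(a),np.cos(a)]])
    print(round(s["time"],2),"jig xy",np.round((s["eef_pos"][:2]*1000-JO)@R,2),"z",round(s["eef_pos"][2]*1000,2),"rpy",np.round(s["ee_rot"],2),"F",np.round(np.r_[s["ft_force"][:2]@R,s["ft_force"][2]],1),"w",round(s["width"]*1000,1),round(s["grasp_force"],1))
E
python3 -c "
from h import *
st()"
```

```text
2.55 jig xy [-17.87  -5.3 ] z 20.46 rpy [ 1.7998e+02 -3.0000e-02  1.5470e+01] F [ 0.1 -0.6 -0. ] w 92.8 0.0
```

>>> arm_command --deltas "0 0 0.005 0 0 0 60;0 0 0.005 0 0 0 60;0 0 0.005 0 0 0 60;0 0 0.005 0 0 0 60;0 0 0.005 0 0 0 60;0 0 0.005 0 0 0 60;0 0 0.005 0 0 0 60;0 0 0.005 0 0 0 60" --squeeze 12

```text
time: 3.35
eef_pos: [0.4843, -0.0327, 0.0177]
ee_rot: [180.0, -0.1, 15.5]
ft_force: [-0.4, -1.3, 5.9]
width: 0.0662
grasp_force: 11.9
```

```bash
python3 -c "
from h import *
st(); wristshot('pics/w2.png')"
```

```text
3.35 jig xy [-17.59  -4.91] z 17.73 rpy [ 1.7996e+02 -7.0000e-02  1.5540e+01] F [-0.8 -1.1  5.9] w 66.2 11.9
```

View pics/w2.png

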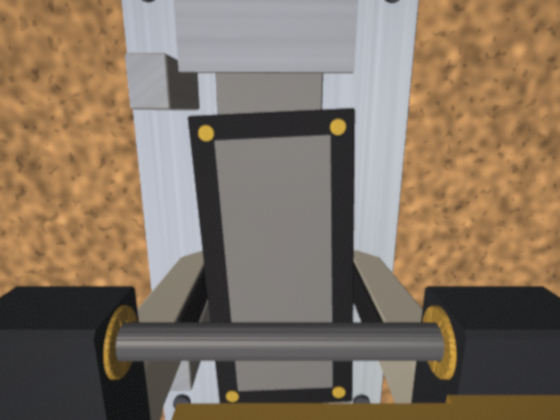

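>>> arm_command --deltas "0.005 0.0033 -0.001 0 0 0 60;0.010 0.0033 -0.001 0 0 0 60;0.015 0.0033 -0.001 0 0 0 60;0.02 0.0033 -0.001 0 0 0 60;0.025 0.0033 -0.001 0 0 0 60;0.03 0.0033 -0.001 0 0 0 60;0.03 0.0033 -0.001 0 0 0 60" --squeeze 8

```text
time: 4.1
eef_pos: [0.5004, -0.0296, 0.0177]
ee_rot: [-180.0, 0.2, 15.5]
ft_force: [-2.1, -0.7, 6.1]
width: 0.0663
grasp_force: 7.9
```

```bash
python3 -c "
from h import *
st()"
```

```text
4.1 jig xy [-1.31 -6.13] z 17.68 rpy [-179.97    0.18   15.55] F [-2.2 -0.1  6.1] w 66.3 7.9
```

>>> arm_command --deltas "0.001 0 -0.0025 0 0 0 60;0.0033 0 -0.0025 0 0 0 60;0.005 0 -0.0025 0 0 0 60;0.0067 0 -0.0025 0 0 0 60;0.0067 0 -0.0025 0 0 0 60"

```text
time: 4.6
eef_pos: [0.5059, -0.0282, 0.019]
ee_rot: [-180.0, -0.0, 15.6]
ft_force: [0.2, 1.3, -0.8]
width: 0.066
grasp_force: 7.9
```

```bash
python3 -c "
from h import *
st()"
```

```text
4.6 jig xy [ 4.35 -6.27] z 19.02 rpy [-1.7999e+02 -2.0000e-02  1.5560e+01] F [ 0.5  1.2 -0.8] w 66.0 7.9
```

>>> arm_command --deltas "0.0017 0 0 0 0 0 60;0.0033 0 0 0 0 0 60;0.005 0 0 0 0 0 60;0.0067 0 0 0 0 0 60;0.0067 0 0 0 0 0 60"

```text
time: 5.1
eef_pos: [0.507, -0.0279, 0.0186]
ee_rot: [-180.0, 0.3, 15.5]
ft_force: [-4.5, -1.8, -0.4]
width: 0.0663
grasp_force: 7.9
```

```bash
python3 -c "
from h import *
st()"
```

```text
5.1 jig xy [ 5.56 -6.26] z 18.63 rpy [-179.96    0.29   15.51] F [-4.8 -0.6 -0.4] w 66.3 7.9
```

>>> arm_command --deltas "-0.003 -0.0025 0 0 0 0 60;-0.003 -0.005 0 0 0 0 60;-0.003 -0.0075 0 0 0 0 60;-0.003 -0.01 0 0 0 0 60;-0.003 -0.0117 0 0 0 0 60;-0.003 -0.0117 0 0 0 0 60"

```text
time: 5.7
eef_pos: [0.506, -0.0231, 0.0193]
ee_rot: [179.9, 0.0, 15.4]
ft_force: [-2.0, -5.9, -0.5]
width: 0.0664
grasp_force: 7.9
```

```bash
python3 -c "
from h import *
st()"
```

```text
5.7 jig xy [ 5.87 -1.43] z 19.31 rpy [1.7986e+02 1.0000e-02 1.5410e+01] F [-3.5 -5.1 -0.5] w 66.4 7.9
```

>>> arm_command --deltas "0 0 0 0 0 0 72;0 0 0 0 0 0 72;0 0 0 0 0 0 72;0 -0.003 0 0 0 0 72;0 -0.005 0 0 0 0 72;0 -0.0067 0 0 0 0 72;0 -0.0075 0 0 0 0 72;0 -0.0075 0 0 0 0 72"

```text
time: 6.5
eef_pos: [0.5065, -0.0187, 0.0195]
ee_rot: [179.8, -0.2, 15.5]
ft_force: [4.3, -4.3, -1.1]
width: 0.0721
grasp_force: 2.7
```

```bash
python3 -c "
from h import *
st()"
```

```text
6.5 jig xy [7.45 2.72] z 19.53 rpy [179.82  -0.18  15.46] F [ 2.9 -5.3 -1.1] w 72.1 2.7
```

>>> arm_command --deltas "0 0.008 0 0 0 0 72;0 0.0087 0 0 0 0 72;0 0.0087 0 0 0 0 60;0 0.0087 0 0 0 0 60;0 0.0087 0 0 0 0 60;0.0017 0.0075 0 0 0 0 60;0.0033 0.0065 0 0 0 0 60;0.005 0.0055 0 0 0 0 60;0.005 0.0055 0 0 0 0 60"

```text
time: 7.4
eef_pos: [0.5058, -0.022, 0.019]
ee_rot: [179.9, 0.4, 15.4]
ft_force: [-2.4, -6.2, 2.6]
width: 0.0659
grasp_force: 8.0
```

```bash
python3 -c "
from h import *
st()"
```

```text
7.4 jig xy [ 5.91 -0.32] z 18.96 rpy [179.89   0.36  15.39] F [-3.9 -5.3  2.6] w 65.9 8.0
```

>>> arm_command --deltas "0.002 0 0 0 0 0 60;0.002 0 0 0 0 0 60;0.002 0 0 0 0 0 93;0.002 0 0 0 0 0 93;0.002 0 0 0 0 0 93;0 0.004 0 0 0 0 93;-0.002 0.004 -0.05 0 0 0 93;-0.01 0.004 -0.12 0 0 0 93;-0.01 0.004 -0.2 0 0 0 93;-0.01 0.004 -0.28 0 0 0 93;-0.01 0.004 -0.33 0 0 0 93;-0.01 0.004 -0.33 0 0 0 93"

```text
time: 8.6
eef_pos: [0.5063, -0.0227, 0.2219]
ee_rot: [179.8, -0.6, 15.6]
ft_force: [0.3, 0.2, -0.9]
width: 0.093
grasp_force: 0.0
```

```bash
python3 - <<'E'
from h import *
st(); s=bot.observe()
im,T=wristshot('pics/w3.png'); np.save("T3.npy",T)
b=cv2.imread('pics/w3.png')
cv2.imwrite("pics/w3c.png",cv2.resize(b[0:300,170:370],None,fx=2,fy=2))
d=delta([.4777,-.3247,.219],[180,0,22.97],s); print(d)
E
```

```text
8.6 jig xy [ 6.25 -1.05] z 221.91 rpy [179.84  -0.61  15.57] F [ 0.3  0.2 -0.9] w 93.0 0.0
[-0.1811  0.4721  0.0042  0.0069 -0.021  -0.2584]
```

View pics/w3c.png

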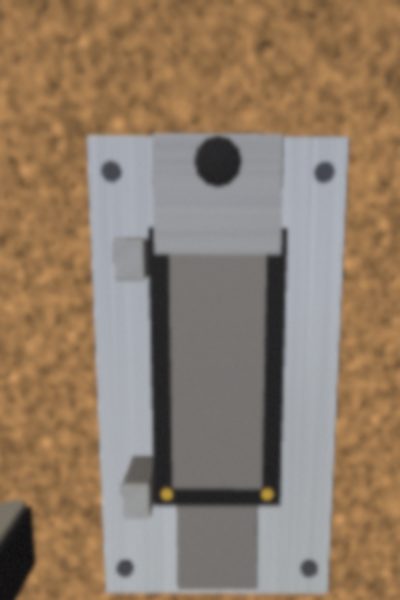

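The shell sits square: its left edge touches both side stops and its front end is under the lip. Next, the frame.

>>> arm_command --deltas "-0.181 0.472 0 0 0 -0.258 93;-0.181 0.472 0 0 0 -0.258 93;-0.181 0.472 0 0 0 -0.258 93;-0.181 0.472 0 0 0 -0.258 93;-0.181 0.472 0 0 0 -0.258 93;-0.181 0.472 0 0 0 -0.258 93;-0.181 0.472 0 0 0 -0.258 93;-0.181 0.472 0 0 0 -0.258 93;-0.181 0.472 0 0 0 -0.258 93;-0.181 0.472 0 0 0 -0.258 93"

```text
time: 9.65
eef_pos: [0.4751, -0.3224, 0.2166]
ee_rot: [-179.9, -0.0, 23.2]
ft_force: [0.1, 0.2, 0.3]
width: 0.0931
grasp_force: 0.0
```

```bash
python3 - <<'E'
from h import *
s=bot.observe(); im,T=wristshot('pics/w4.png'); print(s["eef_pos"],s["ee_rot"])
hsv=cv2.cvtColor(cv2.imread('pics/w4.png'),cv2.COLOR_BGR2HSV)
g=((hsv[...,1]<75)&(hsv[...,2]>90)).astype(np.uint8); g[285:]=0
for c in cv2.findContours(g,cv2.RETR_EXTERNAL,cv2.CHAIN_APPROX_NONE)[0]:
    if cv2.contourArea(c)>3000: print(cv2.boundingRect(c),rect(ray("wrist",cv2.convexHull(c)[:,0],.022,T)))
E
```

```text
[ 0.47511999 -0.3223674   0.21655035] [-1.79877057e+02 -8.31248988e-03  2.31600979e+01]
(249, 114, 69, 137) (array([ 478. , -323.6]), 140.9, 67.4, 22.99)
(415, 3, 70, 122) (array([ 643.4, -421.4]), 103.1, 45.5, 17.08)
(0, 0, 75, 178) (array([470.2, -68.3]), 162.2, 73.8, 15.54)
```

View pics/w4.png

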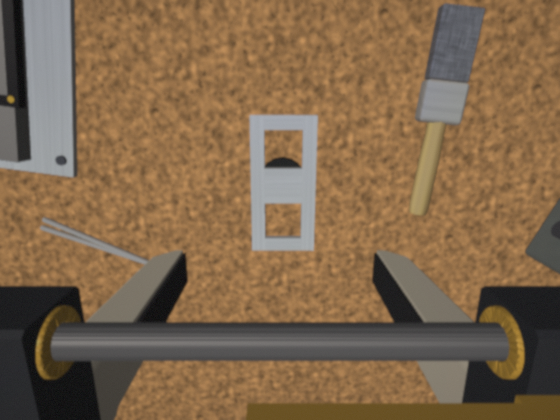

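The frame is near pixel (283,183), lying on its rest and nearly aligned with the tool. The measured size of 140.9 x 67.4 mm agrees with the one given.

>>> arm_command --deltas "0.0035 0.0042 0.1 0 0 0.005 93;0.0035 0.0042 0.17 0 0 0.005 93;0.0035 0.0042 0.25 0 0 0.005 93;0.0035 0.0042 0.31 0 0 0.005 93;0.0035 0.0042 0.33 0 0 0.005 93;0.0035 0.0042 0.336 0 0 0.005 93;0.0035 0.0042 0.336 0 0 0.005 93;0.0035 0.0042 0.336 0 0 0.005 93"

```text
time: 10.5
eef_pos: [0.479, -0.3272, 0.0177]
ee_rot: [179.8, -0.1, 22.8]
ft_force: [0.0, -0.9, 0.4]
width: 0.0932
grasp_force: 0.0
```

>>> arm_command --deltas "0 -0.0045 0.004 0 0 0 93;0 -0.0045 0.004 0 0 0 60;0 -0.0045 0.004 0 0 0 60;0 -0.0045 0.004 0 0 0 60;0 -0.0045 0.004 0 0 0 60;0 -0.0045 0.004 0 0 0 60;0 -0.0045 0.004 0 0 0 60;0 -0.0045 0.004 0 0 0 60" --squeeze 15

```text
time: 11.3
eef_pos: [0.4765, -0.3242, 0.0133]
ee_rot: [180.0, -0.0, 22.8]
ft_force: [0.4, 0.1, 2.3]
width: 0.0653
grasp_force: 15.0
```

>>> arm_command --deltas "0 -0.003 -0.04 0 0 0 60;0 -0.003 -0.1 0 0 0 60;0.05 -0.08 -0.16 0 0 0.05 60;0.1 -0.16 -0.2 0 0 0.1 60;0.14 -0.24 -0.2 0 0 0.16 60;0.18 -0.32 -0.2 0 0 0.22 60;0.21 -0.4 -0.2 0 0 0.258 60;0.216 -0.443 -0.2 0 0 0.258 60;0.216 -0.443 -0.2 0 0 0.258 60;0.216 -0.443 -0.2 0 0 0.258 60;0.216 -0.443 -0.2 0 0 0.258 60"

```text
time: 12.4
eef_pos: [0.4928, -0.0304, 0.133]
ee_rot: [179.9, 0.0, 15.3]
ft_force: [0.6, 1.1, -0.5]
width: 0.0655
grasp_force: 15.0
```

```bash
python3 - <<'E'
from h import *
st()
im,T=wristshot('pics/w5.png')
E
```

```text
12.4 jig xy [-8.86 -4.94] z 132.98 rpy [1.7993e+02 4.0000e-02 1.5300e+01] F [ 0.9  0.9 -0.5] w 65.5 15.0
```

View pics/w5.png

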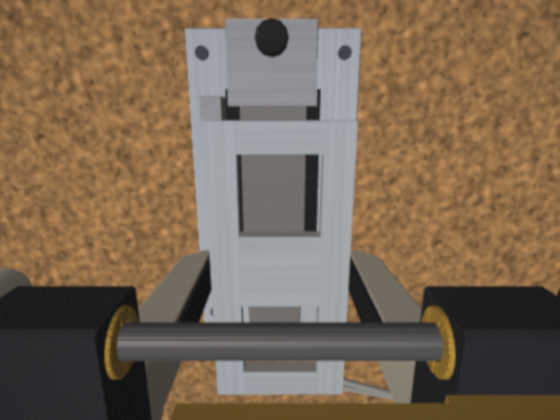

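The frame is gripped square over the shell. Its front edge, at row 120, lies behind the lip.

>>> arm_command --deltas "0 0 0.06 0 0 0 60;0 0 0.11 0 0 0 60;0 0 0.14 0 0 0 60;0 0 0.152 0 0 0 60;0 0 0.155 0 0 0 60;0 0 0.157 0 0 0 60;0 0 0.157 0 0 0 60"

```text
time: 13.15
eef_pos: [0.4936, -0.0292, 0.0398]
ee_rot: [180.0, -0.1, 15.4]
ft_force: [0.7, 1.0, -1.2]
width: 0.0658
grasp_force: 15.0
```

```bash
python3 -c "
from h import *
st()"
```

```text
13.15 jig xy [-7.71 -3.98] z 39.76 rpy [ 1.7996e+02 -1.0000e-01  1.5360e+01] F [ 1.   0.7 -1.2] w 65.8 15.0
```

>>> arm_command --deltas "0 0 0.0015 0 0 0 60;0 0 0.003 0 0 0 60;0 0 0.003 0 0 0 60"

```text
time: 13.45
eef_pos: [0.4935, -0.0287, 0.0381]
ee_rot: [180.0, -0.1, 15.4]
ft_force: [-0.7, -0.1, 4.4]
width: 0.0659
grasp_force: 17.8
```

```bash
python3 -c "
from h import *
st()"
```

```text
13.45 jig xy [-7.68 -3.5 ] z 38.14 rpy [ 1.7997e+02 -1.0000e-01  1.5410e+01] F [-0.7  0.   4.4] w 65.9 17.8
```

>>> arm_command --deltas "0 0 -0.001 0 0 0 74;0 0 -0.001 0 0 0 74;0 0 -0.003 0 0 0 74;0 0 -0.0033 0 0 0 74;0 0 -0.0033 0 0 0 60;0 0 -0.0033 0 0 0 60;0 0 -0.0033 0 0 0 60;0 0 -0.0033 0 0 0 60" --squeeze 8

```text
time: 14.25
eef_pos: [0.4928, -0.0286, 0.0391]
ee_rot: [-180.0, 0.0, 15.4]
ft_force: [0.4, 0.5, -1.6]
width: 0.0657
grasp_force: 8.0
```

```bash
python3 -c "
from h import *
st()"
```

```text
14.25 jig xy [-8.37 -3.24] z 39.06 rpy [-1.7999e+02  1.0000e-02  1.5410e+01] F [ 0.5  0.3 -1.6] w 65.7 8.0
```

>>> arm_command --deltas "0.005 0 0 0 0 0 60;0.01 0 0 0 0 0 60;0.015 0 0 0 0 0 60;0.02 0 0 0 0 0 60;0.0217 0 0 0 0 0 60;0.0233 0 0 0 0 0 60;0.025 0 0 0 0 0 60;0.025 0 0 0 0 0 60"

```text
time: 15.05
eef_pos: [0.5074, -0.0247, 0.0392]
ee_rot: [-180.0, -0.0, 15.4]
ft_force: [0.1, 0.3, -1.1]
width: 0.0659
grasp_force: 8.0
```

```bash
python3 -c "
from h import *
st()"
```

```text
15.05 jig xy [ 6.79 -3.31] z 39.15 rpy [-1.7999e+02 -1.0000e-02  1.5400e+01] F [ 0.1  0.2 -1.1] w 65.9 8.0
```

>>> arm_command --deltas "0.0017 0 0 0 0 0 60;0.0033 0 0 0 0 0 60;0.005 0 0 0 0 0 60;0.0067 0 0 0 0 0 60;0.0067 0 0 0 0 0 60"

```text
time: 15.55
eef_pos: [0.5099, -0.024, 0.0391]
ee_rot: [-180.0, 0.2, 15.4]
ft_force: [-2.9, -0.9, 1.4]
width: 0.0661
grasp_force: 8.0
```

```bash
python3 -c "
from h import *
st()"
```

```text
15.55 jig xy [ 9.36 -3.32] z 39.07 rpy [-1.7998e+02  1.6000e-01  1.5390e+01] F [-3.  -0.1  1.4] w 66.1 8.0
```

>>> arm_command --deltas "-0.002 -0.003 0 0 0 0 60;-0.002 -0.006 0 0 0 0 60;-0.002 -0.009 0 0 0 0 60;-0.002 -0.009 0 0 0 0 60;-0.002 -0.006 0 0 0 0 72;-0.002 -0.006 0 0 0 0 72;-0.002 -0.006 0 0 0 0 72;-0.002 -0.01 0 0 0 0 72;-0.002 -0.013 0 0 0 0 72;-0.002 -0.0145 0 0 0 0 72;-0.002 -0.0145 0 0 0 0 72"

```text
time: 16.65
eef_pos: [0.509, -0.0179, 0.0395]
ee_rot: [179.8, -0.1, 15.3]
ft_force: [2.2, -4.7, -0.5]
width: 0.0724
grasp_force: 2.7
```

```bash
python3 -c "
from h import *
st()"
```

```text
16.65 jig xy [10.12  2.78] z 39.45 rpy [ 1.798e+02 -1.100e-01  1.530e+01] F [ 0.9 -5.1 -0.5] w 72.4 2.7
```

>>> arm_command --deltas "0 0.008 0 0 0 0 72;0 0.0085 0 0 0 0 72;0 0.0085 0 0 0 0 60;0 0.0085 0 0 0 0 60;0 0.0085 0 0 0 0 60;0.0017 0.0075 0 0 0 0 60;0.0033 0.0065 0 0 0 0 60;0.005 0.0055 0 0 0 0 60;0.006 0.0055 0 0 0 0 60;0.006 0.0055 0 0 0 0 60"

```text
time: 17.65
eef_pos: [0.5093, -0.021, 0.039]
ee_rot: [179.9, 0.4, 15.2]
ft_force: [-3.2, -8.3, 3.9]
width: 0.0659
grasp_force: 8.0
```

```bash
python3 -c "
from h import *
st()"
```

```text
17.65 jig xy [ 9.6  -0.29] z 38.99 rpy [179.88   0.38  15.24] F [-5.3 -7.1  3.9] w 65.9 8.0
```

>>> arm_command --deltas "0 0.002 0 0 0 0 60;0 0.002 0 0 0 0 93;0 0.002 0 0 0 0 93;0 0.002 0 0 0 0 93;0 0.0055 0 0 0 0 93;0 0.0055 -0.05 0 0 0 93;-0.01 0.0055 -0.12 0 0 0 93;-0.01 0.0055 -0.2 0 0 0 93;-0.01 0.0055 -0.28 0 0 0 93;-0.01 0.0055 -0.3 0 0 0 93;-0.01 0.0055 -0.3 0 0 0 93"

```text
time: 18.75
eef_pos: [0.5089, -0.0224, 0.2218]
ee_rot: [179.9, -0.4, 15.4]
ft_force: [0.6, 0.1, -0.9]
width: 0.0931
grasp_force: 0.0
```

```bash
python3 - <<'E'
from h import *
st(); s=bot.observe()
im,T=wristshot('pics/w6.png')
cv2.imwrite("pics/w6c.png",cv2.resize(im[0:300,170:370,::-1],None,fx=2,fy=2))
d=delta([.4873,.3173,.219],[180,0,6.42],s); print(d)
E
```

```text
18.75 jig xy [ 8.79 -1.45] z 221.8 rpy [179.92  -0.36  15.42] F [ 0.6 -0.1 -0.9] w 93.1 0.0
[ 0.1159 -0.5553  0.0046  0.0019 -0.0128  0.3142]
```

View pics/w6c.png

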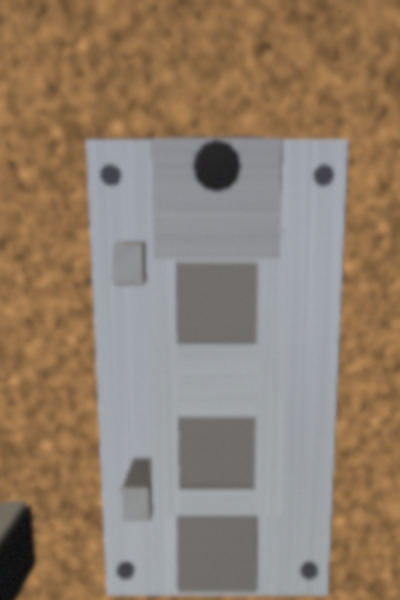

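The frame lies flush on the shell, with no black showing around it. Its windows are square at crop (217,303) and (217,453). Next, the panel.

>>> arm_command --deltas "0.116 -0.555 0 0 0 0.314 93;0.116 -0.555 0 0 0 0.314 93;0.116 -0.555 0 0 0 0.314 93;0.116 -0.555 0 0 0 0.314 93;0.116 -0.555 0 0 0 0.314 93;0.116 -0.555 0 0 0 0.314 93;0.116 -0.555 0 0 0 0.314 93;0.116 -0.555 0 0 0 0.314 93;0.116 -0.555 0 0 0 0.314 93;0.116 -0.555 0 0 0 0.314 93;0.116 -0.555 0 0 0 0.314 93"

```text
time: 19.9
eef_pos: [0.4864, 0.3145, 0.2185]
ee_rot: [179.9, 0.1, 6.2]
ft_force: [0.4, 0.1, -0.1]
width: 0.0929
grasp_force: 0.0
```

```bash
python3 - <<'E'
from h import *
s=bot.observe(); im,T=wristshot('pics/w7.png'); print(s["eef_pos"],s["ee_rot"])
hsv=cv2.cvtColor(cv2.imread('pics/w7.png'),cv2.COLOR_BGR2HSV)
g=((hsv[...,1]<75)&(hsv[...,2]>90)).astype(np.uint8); g[275:]=0
for c in cv2.findContours(g,cv2.RETR_EXTERNAL,cv2.CHAIN_APPROX_NONE)[0]:
    if cv2.contourArea(c)>3000: print(cv2.boundingRect(c),rect(ray("wrist",cv2.convexHull(c)[:,0],.020,T)))
E
```

```text
[0.48637255 0.31451672 0.21851291] [1.79897203e+02 5.68375319e-02 6.21233781e+00]
(242, 113, 68, 136) (array([488.5, 318.9]), 141.0, 66.9, 6.29)
(525, 90, 35, 185) (array([510.2,  45. ]), 198.4, 36.8, 18.11)
```

>>> arm_command --deltas "0.0027 -0.006 0.1 0 0 0 93;0.0027 -0.006 0.17 0 0 0 93;0.0027 -0.006 0.25 0 0 0 93;0.0027 -0.006 0.31 0 0 0 93;0.0027 -0.006 0.33 0 0 0 93;0.0027 -0.006 0.338 0 0 0 93;0.0027 -0.006 0.338 0 0 0 93;0.0027 -0.006 0.338 0 0 0 93;0.0027 -0.006 0.338 0 0 0 93;0.0027 -0.006 0.338 0 0 0 93"

```text
time: 20.95
eef_pos: [0.4878, 0.3212, 0.0178]
ee_rot: [-179.9, -0.1, 6.4]
ft_force: [-0.5, 0.6, -0.5]
width: 0.0932
grasp_force: 0.0
```

>>> arm_command --deltas "0 0.005 0.0035 0 0 0 93;0 0.005 0.0035 0 0 0 60;0 0.005 0.0035 0 0 0 60;0 0.005 0.0035 0 0 0 60;0 0.005 0.0035 0 0 0 60;0 0.005 0.0035 0 0 0 60;0 0.005 0.0035 0 0 0 60;0 0.005 0.0035 0 0 0 60" --squeeze 15

```text
time: 21.75
eef_pos: [0.4873, 0.3178, 0.0142]
ee_rot: [-180.0, 0.0, 6.4]
ft_force: [0.6, 0.3, -0.3]
width: 0.0655
grasp_force: 15.0
```

```bash
python3 - <<'E'
from h import *
st(); s=bot.observe()
g=np.array([-9,-4.]); a=np.radians(15.4); w=JO+[g[0]*np.cos(a)-g[1]*np.sin(a),g[0]*np.sin(a)+g[1]*np.cos(a)]
print(s["eef_pos"],delta([w[0]/1e3,w[1]/1e3,.133],[180,0,15.4],s))
E
```

```text
21.75 jig xy [ 78.39 332.23] z 14.25 rpy [-179.99    0.      6.41] F [ 0.7  0.1 -0.3] w 65.5 15.0
[0.48734856 0.31782302 0.01424788] [-5.630e-02  5.762e-01 -1.980e-01 -4.000e-04 -0.000e+00 -3.137e-01]
```

>>> arm_command --deltas "0 0 -0.04 0 0 0 60;0 0 -0.1 0 0 0 60;-0.01 0.08 -0.16 0 0 -0.04 60;-0.02 0.16 -0.198 0 0 -0.09 60;-0.03 0.24 -0.198 0 0 -0.14 60;-0.035 0.32 -0.198 0 0 -0.19 60;-0.04 0.4 -0.198 0 0 -0.24 60;-0.05 0.48 -0.198 0 0 -0.29 60;-0.056 0.55 -0.198 0 0 -0.314 60;-0.056 0.576 -0.198 0 0 -0.314 60;-0.056 0.576 -0.198 0 0 -0.314 60;-0.056 0.576 -0.198 0 0 -0.314 60;-0.056 0.576 -0.198 0 0 -0.314 60"

```text
time: 23.05
eef_pos: [0.4925, -0.027, 0.1331]
ee_rot: [-179.9, -0.0, 15.6]
ft_force: [0.1, -0.5, -1.0]
width: 0.066
grasp_force: 15.0
```

```bash
python3 - <<'E'
from h import *
st(); im,T=wristshot('pics/w8.png')
E
```

```text
23.05 jig xy [-8.22 -1.59] z 133.05 rpy [-1.7992e+02 -2.0000e-02  1.5620e+01] F [-0.  -0.5 -1. ] w 66.0 15.0
```

View pics/w8.png

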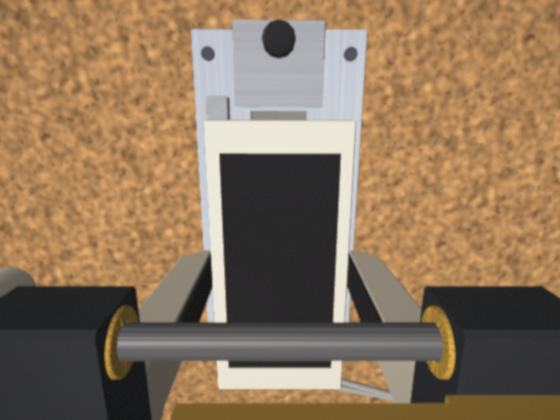

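The panel is held square, screen up, with its front edge (row 120) behind the lip.

>>> arm_command --deltas "0 0 0.06 0 0 0 60;0 0 0.11 0 0 0 60;0 0 0.13 0 0 0 60;0 0 0.139 0 0 0 60;0 0 0.141 0 0 0 60;0 0 0.141 0 0 0 60;0 0 0.141 0 0 0 60"

```text
time: 23.8
eef_pos: [0.4935, -0.0294, 0.0495]
ee_rot: [180.0, -0.1, 15.4]
ft_force: [0.8, -0.3, -1.1]
width: 0.0657
grasp_force: 15.0
```

```bash
python3 -c "
from h import *
st()"
```

```text
23.8 jig xy [-7.92 -4.14] z 49.48 rpy [ 1.7997e+02 -1.3000e-01  1.5410e+01] F [ 0.7 -0.4 -1.1] w 65.7 15.0
```

>>> arm_command --deltas "0 0 0.002 0 0 0 60;0 0 0.004 0 0 0 60;0 0 0.006 0 0 0 60;0 0 0.0065 0 0 0 60"

```text
time: 24.2
eef_pos: [0.493, -0.0296, 0.0462]
ee_rot: [180.0, -0.1, 15.4]
ft_force: [-3.2, -0.4, 14.2]
width: 0.0657
grasp_force: 22.0
```

```bash
python3 -c "
from h import *
st()"
```

```text
24.2 jig xy [-8.44 -4.19] z 46.2 rpy [ 1.7997e+02 -6.0000e-02  1.5390e+01] F [-3.2  0.4 14.2] w 65.7 22.0
```

>>> arm_command --deltas "0 0 -0.002 0 0 0 60;0 0 -0.002 0 0 0 74;0 0 -0.002 0 0 0 74;0 0 -0.004 0 0 0 74;0 0 -0.004 0 0 0 74;0 0 -0.004 0 0 0 60;0 0 -0.004 0 0 0 60;0 0 -0.004 0 0 0 60;0 0 -0.004 0 0 0 60" --squeeze 8

```text
time: 25.1
eef_pos: [0.4923, -0.0293, 0.0467]
ee_rot: [-180.0, 0.0, 15.4]
ft_force: [-0.1, 0.5, -1.9]
width: 0.066
grasp_force: 8.0
```

```bash
python3 -c "
from h import *
st()"
```

```text
25.1 jig xy [-9.01 -3.77] z 46.74 rpy [-1.7998e+02  3.0000e-02  1.5410e+01] F [ 0.1  0.5 -1.9] w 66.0 8.0
```

>>> arm_command --deltas "0.005 0 0 0 0 0 60;0.01 0 0 0 0 0 60;0.015 0 0 0 0 0 60;0.02 0 0 0 0 0 60;0.0225 0 0 0 0 0 60;0.025 0 0 0 0 0 60;0.0265 0 0 0 0 0 60;0.0265 0 0 0 0 0 60"

```text
time: 25.9
eef_pos: [0.508, -0.0252, 0.047]
ee_rot: [-180.0, -0.0, 15.4]
ft_force: [0.5, 1.2, -0.4]
width: 0.0655
grasp_force: 8.0
```

```bash
python3 -c "
from h import *
st()"
```

```text
25.9 jig xy [ 7.17 -3.98] z 46.95 rpy [-1.80e+02 -1.00e-02  1.54e+01] F [ 0.8  1.  -0.4] w 65.5 8.0
```

>>> arm_command --deltas "0.0017 0 0 0 0 0 60;0.0033 0 0 0 0 0 60;0.005 0 0 0 0 0 60;0.0067 0 0 0 0 0 60;0.0067 0 0 0 0 0 60"

```text
time: 26.4
eef_pos: [0.51, -0.0247, 0.0467]
ee_rot: [-180.0, 0.2, 15.4]
ft_force: [-4.1, -1.4, 2.0]
width: 0.0663
grasp_force: 8.0
```

```bash
python3 -c "
from h import *
st()"
```

```text
26.4 jig xy [ 9.28 -3.97] z 46.68 rpy [-179.98    0.22   15.4 ] F [-4.3 -0.3  2. ] w 66.3 8.0
```

Contact with the buffer. Next I push +y against the side stops, as before.

>>> arm_command --deltas "-0.002 -0.003 0 0 0 0 60;-0.002 -0.006 0 0 0 0 60;-0.002 -0.0095 0 0 0 0 60;-0.002 -0.0095 0 0 0 0 60;-0.002 -0.0065 0 0 0 0 72;-0.002 -0.0065 0 0 0 0 72;-0.002 -0.0065 0 0 0 0 72;-0.002 -0.011 0 0 0 0 72;-0.002 -0.014 0 0 0 0 72;-0.002 -0.0155 0 0 0 0 72;-0.002 -0.0155 0 0 0 0 72"

```text
time: 27.5
eef_pos: [0.5097, -0.0177, 0.0473]
ee_rot: [179.8, -0.1, 15.3]
ft_force: [1.0, -4.3, -0.0]
width: 0.072
grasp_force: 2.6
```

```bash
python3 -c "
from h import *
st()"
```

```text
27.5 jig xy [10.8  2.8] z 47.32 rpy [ 1.7981e+02 -1.4000e-01  1.5320e+01] F [-0.2 -4.4 -0. ] w 72.0 2.6
```

>>> arm_command --deltas "0 0.008 0 0 0 0 72;0 0.0085 0 0 0 0 72;0 0.0085 0 0 0 0 60;0 0.0085 0 0 0 0 60;0 0.0085 0 0 0 0 60;0.0017 0.0075 0 0 0 0 60;0.0033 0.0065 0 0 0 0 60;0.005 0.006 0 0 0 0 60;0.006 0.006 0 0 0 0 60;0.006 0.006 0 0 0 0 60"

```text
time: 28.5
eef_pos: [0.5097, -0.021, 0.0468]
ee_rot: [179.9, 0.4, 15.3]
ft_force: [-2.7, -5.9, 4.3]
width: 0.0658
grasp_force: 8.0
```

```bash
python3 -c "
from h import *
st()"
```

```text
28.5 jig xy [ 9.94 -0.31] z 46.77 rpy [179.89   0.4   15.26] F [-4.2 -4.9  4.3] w 65.8 8.0
```

>>> arm_command --deltas "0 0.002 0 0 0 0 60;0 0.002 0 0 0 0 78;0 0.002 0 0 0 0 78;0 0.004 0 0 0 0 78;-0.004 0.004 0.01 0 0 0 78;-0.004 0.004 0.022 0 0 0 78;-0.004 0.004 0.027 0 0 0 78;-0.004 0.004 0.027 0 0 0 60;-0.004 0.004 0.027 0 0 0 60;-0.004 0.004 0.027 0 0 0 60;-0.002 0.002 0.027 0 0 0 60;0 0.001 0.027 0 0 0 60;0.002 0 0.027 0 0 0 60;0.002 0 0.027 0 0 0 60"

```text
time: 29.9
eef_pos: [0.5109, -0.0207, 0.0305]
ee_rot: [179.9, 0.4, 15.3]
ft_force: [-4.0, -5.6, 1.6]
width: 0.0661
grasp_force: 8.0
```

```bash
python3 -c "
from h import *
st()"
```

```text
29.9 jig xy [11.16 -0.35] z 30.53 rpy [179.89   0.4   15.27] F [-5.3 -4.4  1.6] w 66.1 8.0
```

>>> arm_command --deltas "0 0 0 0 0 0 93;0 0 0 0 0 0 93;0 0 0 0 0 0 93;-0.004 0.005 0 0 0 0 93;-0.004 0.005 -0.05 0 0 0 93;-0.01 0.005 -0.12 0 0 0 93;-0.01 0.005 -0.2 0 0 0 93;-0.01 0.005 -0.28 0 0 0 93;-0.01 0.005 -0.32 0 0 0 93;-0.01 0.005 -0.32 0 0 0 93;-0.01 0.005 -0.32 0 0 0 93;-0.01 0.005 -0.32 0 0 0 93"

```text
time: 31.1
eef_pos: [0.5075, -0.0223, 0.2212]
ee_rot: [-179.9, 0.2, 15.4]
ft_force: [1.1, 0.7, 0.3]
width: 0.0931
grasp_force: 0.0
```

```bash
python3 - <<'E'
from h import *
st(); im,T=wristshot('pics/w9.png'); b=cv2.imread('pics/w9.png'); hsv=cv2.cvtColor(b,cv2.COLOR_BGR2HSV)
a=np.radians(JA); R=np.array([[np.cos(a),-np.sin(a)],[np.sin(a),np.cos(a)]])
m=(hsv[...,2]<60).astype(np.uint8); m[:80]=0;m[285:]=0;m[:,:200]=0;m[:,350:]=0   # black screen
c=max(cv2.findContours(m,cv2.RETR_EXTERNAL,cv2.CHAIN_APPROX_NONE)[0],key=cv2.contourArea)
r=rect(ray("wrist",cv2.convexHull(c)[:,0],.052,T)); print("screen",cv2.boundingRect(c),r,(r[0]-JO)@R)
w=((b[...,2].astype(int)-b[...,0])>12)&(hsv[...,1]<70)&(hsv[...,2]>150); w=w.astype(np.uint8); w[:,:200]=0; w[:,350:]=0; w[285:]=0   # cream rim
c=max(cv2.findContours(w,cv2.RETR_EXTERNAL,cv2.CHAIN_APPROX_NONE)[0],key=cv2.contourArea)
r=rect(ray("wrist",cv2.convexHull(c)[:,0],.052,T)); print("panel visible",cv2.boundingRect(c),r,(r[0]-JO)@R)
# dark (shell) pixels around the panel
x,y,W,H=cv2.boundingRect(c); print("dark behind/aside",m[y+H+1:y+H+12,x:x+W].sum(),m[y:y+H,x+W+1:x+W+8].sum())
E
```

```text
31.1 jig xy [ 7.53 -1.03] z 221.24 rpy [-179.94    0.19   15.41] F [1.2 0.4 0.3] w 93.1 0.0
screen (251, 130, 57, 113) (array([510.9, -20. ]), 108.4, 51.2, 15.41) [11.38497509  0.28695315]
panel visible (242, 113, 74, 145) (array([510.2, -19.7]), 139.3, 66.1, 15.4) [10.78977515  0.76207106]
dark behind/aside 0 0
```

```bash
python3 - <<'E'
import cv2
b=cv2.imread('pics/w9.png')
print([(r,b[r,280].tolist()) for r in range(85,136,2)])
print([(r,b[r,280].tolist()) for r in range(238,264,2)])
print([(c,b[190,c].tolist()) for c in range(230,326,4)])
E
```

```text
[(85, [39, 36, 38]), (87, [37, 35, 38]), (89, [35, 33, 35]), (91, [80, 78, 78]), (93, [147, 143, 142]), (95, [158, 154, 153]), (97, [159, 154, 153]), (99, [158, 154, 152]), (101, [158, 154, 153]), (103, [162, 159, 156]), (105, [162, 157, 156]), (107, [160, 155, 154]), (109, [160, 156, 155]), (111, [160, 156, 155]), (113, [158, 154, 153]), (115, [155, 152, 150]), (117, [156, 153, 151]), (119, [159, 156, 155]), (121, [160, 156, 156]), (123, [159, 156, 156]), (125, [167, 174, 175]), (127, [167, 186, 193]), (129, [85, 96, 99]), (131, [39, 39, 39]), (133, [38, 38, 38]), (135, [39, 37, 38])]
[(238, [33, 33, 33]), (240, [35, 35, 37]), (242, [48, 51, 53]), (244, [133, 149, 155]), (246, [187, 210, 216]), (248, [190, 212, 218]), (250, [189, 211, 218]), (252, [189, 211, 217]), (254, [189, 212, 217]), (256, [168, 185, 190]), (258, [119, 124, 126]), (260, [114, 117, 120]), (262, [115, 118, 121])]
[(230, [182, 177, 173]), (234, [185, 178, 174]), (238, [183, 177, 172]), (242, [183, 177, 173]), (246, [189, 211, 217]), (250, [167, 187, 194]), (254, [38, 36, 38]), (258, [37, 35, 35]), (262, [37, 35, 37]), (266, [38, 37, 39]), (270, [35, 33, 35]), (274, [36, 34, 36]), (278, [34, 34, 35]), (282, [37, 36, 38]), (286, [37, 35, 36]), (290, [37, 35, 35]), (294, [36, 35, 38]), (298, [35, 32, 35]), (302, [35, 33, 35]), (306, [58, 62, 65]), (310, [189, 212, 218]), (314, [172, 173, 173]), (318, [177, 172, 167]), (322, [178, 173, 168])]
```

```bash
python3 -c "
from station import bot
print(bot.sign_off())"
```

```text
the job is handed in; nothing more can be done
None
```

I pushed the shell, frame and panel home in that order, each with about 5 N on the buffer and 5–7 N on the side stops, and handed the job in at about 31 s. The last wrist picture measured the panel square to the jig, screen up with its front under the lip and no lower piece showing around it.

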